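# Lock the bobbin winder and take off the full spool

### The job

First lock the bobbin winder by pushing the yellow safety plug fully home in the socket of its grey control box, and leave it there. Then slide the full red spool straight up off the winder's spindle and set it down upright in the blue tray, holding it until it stands on the tray's floor (do not drop it). Leave the green spool, the gourds, the jars and the brush where they are.

Things in the scene. Friction and masses are not known exactly. Their poses are not given: they have to be found in the camera images.
- winder: Bench bobbin winder, fixed. Origin on the table under its middle; x points away from its front (dial side), y towards the control box. Green drive deck, 150 mm (x) by 118 mm (y), 45 mm high, at local y -115 to +3 mm; grey control box, 110 x 110 mm, 80 mm high, at local y +3 to +113 mm.
- spindle_tip (a point): Top end of the winder's upright steel spindle (14 mm diameter), 140 mm above the table, at local (0, -55 mm) of the winder. The spindle rises 89 mm from a 68 mm round drive plate, whose top is 51 mm above the table.
- socket (a point): Centre of the mouth of the rectangular socket in the top of the grey control box, framed in yellow, 80 mm above the table, axes as the winder's. The hole is 30.6 mm along x by 42.6 mm along y and 32 mm deep, with a 2 mm chamfer.
- plug: Yellow and black safety plug, 75 mm tall. Origin at the centre of its foot, z up. Lower 30 mm: black prong, 28 mm (x) by 40 mm (y); upper 45 mm: yellow grip head, 36 mm (x) by 54 mm (y). Starts standing on its prong on the table. Fits either way round (half turn); fully home, its head rests on the control box and its origin is 30 mm below the socket's mouth.
- red_spool: Full spool of red cord, 220 g: a winding 62 mm in diameter from 6 to 78 mm above the origin, on a cardboard tube 33 mm in diameter, 84 mm tall, with a 22 mm bore. Origin at the centre of its lower end, z up. It starts on the winder's spindle, resting on the drive plate; the spindle stands 5 mm out of the tube's top.
- blue_tray_floor (a point): Centre of the floor of the empty blue tray, which has a white rim and is fixed to the table: 112 x 112 mm outside, 102 x 102 mm inside, walls 22 mm high, floor 5 mm above the table.
- red_tray_floor (a point): Centre of the floor of the dark red tray with a brass rim, of the same size, fixed; the green spool stands in it.
- green_spool: Bystander: a spool like the red one, wound with green cord, standing in the red tray. Origin at the centre of its lower end.
- yellow_gourd: Bystander: mustard yellow painted gourd, 160 mm tall, 92 mm across, on a black foot. Origin under its foot.
- purple_gourd: Bystander: dark crimson painted gourd, 160 mm tall, 92 mm across, on a black foot. Origin under its foot.
- paint_jar: Bystander: amber jar with a white cap, 48 mm in diameter, 70 mm tall. Origin under its middle.
- white_jar: Bystander: white jar with a red cap, 44 mm in diameter, 85 mm tall. Origin under its middle.
- brush: Bystander: paint brush, 160 mm long, lying on the table; x runs along it.
There are look-alikes about, which are no part of the job. Of the things shaped like the red_spool, the red one is meant.

How it is judged:
On the way, in this order (a step that is already met when the one before it is completed fails the run):
1. the plug is fully home in the socket (z of plug in the frame of socket below -0.027 m and horizontal distance between plug and socket below 0.005 m and angle between the x axis of plug and the x axis of winder, either way round below 0.12 rad and angle between plug's own z axis and vertical below 0.1 rad), for 0.2 s.
2. with the plug in, the red spool has been slid up clear of the spindle (all of step 1 and z of red_spool in the frame of spindle_tip above 0.002 m and contact force between the fingers and red_spool above 0.5 N), for 0.05 s.
3. the red spool is lowered to the blue tray's floor (within 12 mm) while still held (z of red_spool in the frame of blue_tray_floor below 0.012 m and horizontal distance between red_spool and blue_tray_floor below 0.035 m and contact force between the fingers and red_spool above 0.5 N), for 0.02 s.
At the end, for the whole second after the job is handed in: Plug home: foot 27 mm or more below the socket mouth, within 5 mm of its centre, square within 0.12 rad, upright within 0.1. Red spool at rest in the blue tray: upright within 0.08 rad, foot within 4 mm of the floor, 30 mm of its centre. Bystanders within 30 mm of their starts (all of step 1 and z of red_spool in the frame of blue_tray_floor between -0.004 and 0.004 m and horizontal distance between red_spool and blue_tray_floor below 0.03 m and angle between red_spool's own z axis and vertical below 0.08 rad and linear speed of each of red_spool, plug below 0.02 m/s); the robot touches nothing.
It fails at once if the green spool is moved more than 30 mm (distance of green_spool from where it was at the start of the episode above 0.03 m).
It fails at once if a gourd is moved more than 30 mm (distance of any of yellow_gourd, purple_gourd from where it was at the start of the episode above 0.03 m).
It fails at once if a jar is moved more than 30 mm (distance of any of paint_jar, white_jar from where it was at the start of the episode above 0.03 m).
It fails at once if the brush is moved more than 30 mm (distance of brush from where it was at the start of the episode above 0.03 m).
It also fails if it takes over 58 s, if anything falls off the work surface, if the arm or the gripper's body presses on something with over 40 N, if the wrist force passes 120 N, or if a joint passes its speed limit or range.

### The arm

A 7-joint arm with a two-finger parallel gripper is mounted at the origin on the work surface. World frame = base frame: x ahead of the robot, y to its left, z up, the work surface at z = 0. Lengths are in m, angles in rad, forces in N, time in s.
With the tool pointing down it reaches from about 0.4 to 0.875 m from the base axis. Payload 19.3 kg.
Tool frame: the origin (TCP) lies at the very end of the fingers, on their centre line; the grasp point (between the pads) lies 19 mm behind it; z points along the fingers, y is the line along which they close (so a half turn about z gives the same grasp; the last joint's range is limited). The gripper opens to 85 mm and grips with 20 to 120 N. Pads are 22 mm wide; open, the fingers measure 114 mm over their backs; the gripper's body (76 mm by 85 mm) begins 54 mm behind the grasp point. The pads swing forward as they close: fully open they stand 13 mm farther back than shut.
Start: joints at [-1.301, 0.521, -0.036, 1.599, 0.021, 1.021, -0.113], TCP at [0.208, 0.589, 0.231] pointing down, gripper open.
Joint ranges: [-2.91, 2.91], [-0.3, 2.13], [-1.5, 1.42], [0.17, 2.43], [-1.26, 4.41], [0.16, 1.93], [-2.52, 2.52]. Speed limits (rad/s): [1.89, 1.89, 2.39, 2.39, 3.01, 3.01, 3.01].

### API

Orientations are given as [roll, pitch, yaw] about the fixed x, y, z axes, in that order (R = Rz(yaw) Ry(pitch) Rx(roll)).
In Python, from workcell import monitor, optics, workorder gives the robot as it stands.
- The arm moves only by the tool apply_moves, never from a script. Its arguments are lists of equal length, an entry for each row: "linear": the shift along the tool's x, y, z each as a share of 0.1 m, from -1 to 1, a list of three; "delta_rot": the turn, a rotation vector about the tool's x, y, z each as a share of 120 degrees, from -1 to 1, a list of three. A call has exactly 5 rows; each row is the pose to reach, as a shift and turn from the pose commanded when the call began, along the tool's axes at that moment; what a row does not reach only later rows make up. A row lasts 1/12 s, in which the tool goes at most 41.7 mm and 7.16 degrees, less where a joint would pass 70% of its speed; a pose out of reach is approached as far as the arm can. A call with a number of a shift or a turn outside -1 to 1 is refused whole. A call with a gripper value outside its range is refused whole. "gripper" is the opening, from -1 (shut) to 1 (fully open), set as the call begins (left out, the last holds). The fingers move at their own pace and stop on an object; "force" is the grip in N (left out, the last holds). Time passes only in rows, so rows that repeat a pose let the fingers close, or fill a call up. It gives the time, the measured TCP pose, the force, the opening and the grip force at its end, in the units of the state.
- monitor.observe(): the state, without advancing time (a new reading comes with each control period).
- optics.grab_frame(name): name is "side" or "top"; returns (picture, depth): 420x560x3 uint8, red, green, blue; 420x560 float32, m along the optical axis (not along the pixel's ray), 0 where there is no reading.
- optics.camera_info(name): a dict with "fx", "fy", "cx", "cy" (pixels), "D" ([k1, k2, p1, p2, k3] as OpenCV has them; the pictures are not rectified), "rvec" (rotation vector, rad) and "tvec" (3), from world to camera coordinates, as OpenCV has them. Camera axes: x right, y down, z forward; pixel columns grow to the right and rows downward; lengths in m; the calibration is good to about 2 mm. A picture is of the moment at which its call begins. camera_info takes no time and is no camera call.
- workorder.job_done(): hands the job in; it is judged then, once.
The state is a dict: "clock": time; "qpos": joint angles; "qd": joint speeds; "joint_efforts": joint torques, N m; "position": TCP position; "tool_rot": TCP orientation; "force": force on the tool from outside, world axes, zero at the start; "moment": the same for the moment, N m; "grip_width": finger opening in m; "finger_force": force on a finger pad.
Only numpy, scipy, OpenCV 4.12 (cv2) and the standard library are available. Lean on these libraries where they do the work, as an engineer would, in place of code of your own. Each camera call takes 0.05 s, during which the arm holds its last target. There are 200 camera calls.

## Working session

There is one attempt and no reset: what is moved stays moved. The work goes in short steps, Python scripts to look and compute and a tool call to move; the robot and the scene stay as the last step left them, time stands still between calls to the robot, and variables do not carry over. Pictures are saved under pics/ and viewed, at most 10 in all, crops included, and the job is handed in when it is done.

Besides the shell and the picture viewer there is one more tool, called in YAML: its name, and indented under it one key for each argument. apply_moves: Moves the arm, as the interface text tells. Its arguments: {"type":"object","properties":{"linear":{"type":"array"},"delta_rot":{"type":"array"},"gripper":{"type":"number"},"force":{"type":"number"}},"required":["linear","delta_rot"]}

```bash
mkdir -p pics
python3 - <<'E'
from workcell import monitor, optics
import cv2, numpy as np
print(monitor.observe())
for n in("top","side"):
    p,d=optics.grab_frame(n); np.savez(f"{n}0.npz",p=p,d=d)
    cv2.imwrite(f"pics/{n}0.png",p[:,:,::-1]); print(n,optics.camera_info(n),(d>0).mean())
E
```

```text
{'clock': 0.0, 'qpos': array([-1.3012101 ,  0.52202136, -0.03634683,  1.59999894,  0.02118554,
        1.02113534, -0.11279166]), 'qd': array([-6.87186844e-04,  3.52276700e-04,  3.89576534e-05, -1.56230518e-04,
        1.31264543e-03, -3.26480371e-04, -4.02777989e-04]), 'joint_efforts': array([-7.76246470e-04, -9.27118564e+01,  1.97995283e+00, -3.69919789e+01,
        1.78474677e-02,  8.40204069e-03, -4.47786124e-05]), 'position': array([0.20820878, 0.58892965, 0.23072419]), 'tool_rot': array([-3.14041573e+00,  6.36649989e-05,  2.80181395e+00]), 'force': array([ 0.91051265, -0.56578109,  0.05433046]), 'moment': array([0.03854219, 0.03167988, 0.00188512]), 'finger_force': 0.0, 'grip_width': 0.08526411039398643}
top {'fx': 532.5194445019396, 'fy': 532.5194445019396, 'cx': 271.49370959222654, 'cy': 211.82601075766166, 'D': array([0.01243557, 0.        , 0.        , 0.        , 0.        ]), 'rvec': array([ 2.19649177, -2.1636882 ,  0.0627883 ]), 'tvec': array([-0.01465048,  0.58000017,  1.50514866])} 0.9958673469387755
side {'fx': 446.72167181354484, 'fy': 446.72167181354484, 'cx': 281.9182991342929, 'cy': 211.1522245212423, 'D': array([-0.091433,  0.      ,  0.      ,  0.      ,  0.      ]), 'rvec': array([ 2.28179372, -0.49320459,  0.23574079]), 'tvec': array([-0.5152936 ,  0.22439184,  0.99917765])} 0.9958843537414966
```

View pics/top0.png

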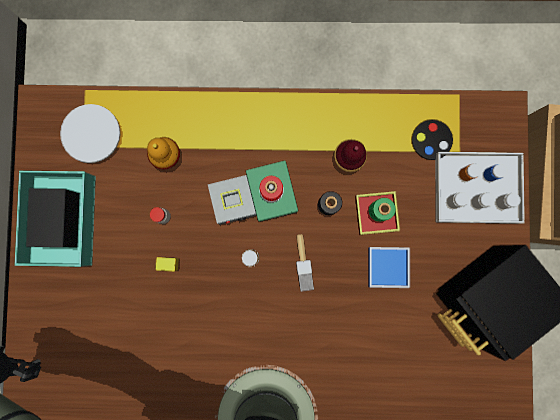

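View pics/side0.png

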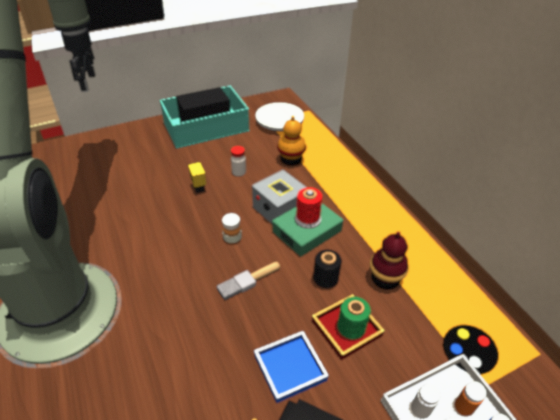

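Top view: the plug is the yellow block at (167,264). The winder has its grey box with the socket frame at (231,199) and its deck with the red spool at (271,188). The blue tray is at (389,267).
Side view: plug (197,175), socket (279,187), red spool (309,206), blue tray (291,365).

Things that could be mistaken for the targets (top pixels):
- **Red spool (271,188):** black spool (330,203), green spool (383,210), red-capped jar (159,215), crimson gourd (350,154).
- **Plug (167,264):** socket frame (231,199), mustard gourd (163,152).
- **Blue tray (389,267):** red tray (378,213), teal box (55,218).

Choices are the ones the description gives. Next I measure and make one close crop.

```bash
cat > h.py <<'E'
import cv2, numpy as np
from workcell import optics
class Cam:
    def __init__(s,n):
        c=optics.camera_info(n); s.K=np.array([[c['fx'],0,c['cx']],[0,c['fy'],c['cy']],[0,0,1]]); s.D=np.array(c['D'])
        s.rv=np.array(c['rvec']); s.R=cv2.Rodrigues(s.rv)[0]; s.t=np.array(c['tvec']); s.C=-s.R.T@s.t
    def rays(s,uv):
        u=cv2.undistortPoints(np.float64(uv).reshape(-1,1,2),s.K,s.D)[:,0]
        return np.c_[u,np.ones(len(u))]@s.R      # world dirs, unit optical depth
    def plane(s,uv,z):
        r=s.rays(uv); return s.C+r*((z-s.C[2])/r[:,2])[:,None]
    def depth(s,uv,d):
        uv=np.int32(np.round(uv)); return s.C+s.rays(uv)*d[uv[:,1],uv[:,0]][:,None]
def tri(a,ua,b,ub):
    A=[];y=[]
    for c,u in((a,ua),(b,ub)):
        r=c.rays([u])[0]; r/=np.linalg.norm(r); P=np.eye(3)-np.outer(r,r); A.append(P);y.append(P@c.C)
    X=np.linalg.lstsq(np.vstack(A),np.hstack(y),rcond=None)[0]
    return X,[np.linalg.norm(A[i]@X-y[i])*1e3 for i in(0,1)]
def mask(p,lo,hi,roi):
    m=cv2.inRange(cv2.cvtColor(p,cv2.COLOR_RGB2HSV),lo,hi); x0,y0,x1,y1=roi
    k=np.zeros_like(m); k[y0:y1,x0:x1]=m[y0:y1,x0:x1]; return k
def px(m): return np.argwhere(m)[:,::-1]
def rect(X): # min-area rectangle in mm
    (c,s,a)=cv2.minAreaRect(np.float32(X[:,:2]*1e3)); return np.round(c,1),np.round(s,1),round(a,1)
E
cat > m.py <<'E'
from h import *
T,S=Cam('top'),Cam('side'); t=np.load('top0.npz'); s=np.load('side0.npz')
Y=((20,100,90),(38,255,255))
def show(n,X,zlo=-1,zhi=9):
    k=X[(X[:,2]>zlo)&(X[:,2]<zhi)]; print(n,len(k),'zpct',np.round(np.percentile(k[:,2],[5,50,95])*1e3,1),'mid',np.round(np.median(k[:,:2],0)*1e3,1),rect(k))
for nm,c,f,roi in(('plugT',T,t,(145,245,190,285)),('plugS',S,s,(180,155,215,198)),('frameT',T,t,(212,180,250,215)),('frameS',S,s,(262,172,296,200))):
    q=px(mask(f['p'],*Y,roi)); X=c.depth(q,f['d']); show(nm,X)
    if 'T' in nm: print('  plane',rect(c.plane(q,.075 if 'plug' in nm else .08)))
B=((100,100,80),(125,255,255))
for nm,c,f,roi in(('trayT',T,t,(360,240,420,295)),('trayS',S,s,(250,325,335,405))):
    q=px(mask(f['p'],*B,roi)); show(nm,c.depth(q,f['d'])); print('  plane',rect(c.plane(q,.005)))
G=((60,60,40),(90,255,255))
q=px(mask(t['p'],*G,(240,155,302,225))); show('deckT',T.depth(q,t['d'])); print('  plane',rect(T.plane(q,.045)))
r=((0,0,90),(179,50,230)); q=px(mask(t['p'],*r,(202,170,258,228))); X=T.depth(q,t['d']); show('boxT',X,.07,.09)
for nm,c,f,roi in(('redT',T,t,(250,165,295,210)),('redS',S,s,(290,180,330,228))):
    p=f['p'];q=px(mask(p,(0,120,60),(10,255,255),roi)|mask(p,(170,120,60),(179,255,255),roi)); X=c.depth(q,f['d']); show(nm,X)
    X=X[X[:,2]>.122]; show(' top face',X); print(cv2.minEnclosingCircle(np.float32(X[:,:2]*1e3)))
# neighbours: all points higher than 15 mm, nearest ones
a=t['p'][150:300,130:430]; b=s['p'][140:250,170:345]
cv2.imwrite('pics/crop.png',np.vstack([cv2.resize(a[:,:,::-1],(600,300)),cv2.resize(b[:,:,::-1],(600,300),interpolation=cv2.INTER_CUBIC)]))
E
python3 m.py
```

```text
plugT 271 zpct [ 4.3 74.9 80.6] mid [428.7 283.6] (array([427.4, 292.4]), array([70.8, 41. ]), 87.6)
  plane (array([428.8, 281.3]), array([58.6, 37.1]), 87.1)
plugS 323 zpct [-0.5 68.4 75.6] mid [424.8 260.7] (array([ 344.8, -162.5]), array([1171.2,   47.1]), 79.4)
frameT 91 zpct [76.3 81.6 86.4] mid [610.2 103.3] (array([610.6, 104.9]), array([45.6, 53.8]), 15.5)
  plane (array([610.8, 105.1]), array([45.7, 53.5]), 15.2)
frameS 64 zpct [52.5 77.9 81.1] mid [609.1 107.9] (array([608.1, 103.1]), array([45.8, 52.5]), 10.5)
trayT 1281 zpct [-0.6  5.2 13.2] mid [ 427.8 -343.3] (array([ 425.6, -210.3]), array([107. , 367.8]), 1.5)
  plane (array([ 427.2, -341.6]), array([108.3, 108.3]), 0.1)
trayS 2209 zpct [ 1.7  4.4 10.3] mid [ 428.7 -342.2] (array([ 363.7, -520.1]), array([506.1, 128.2]), 69.1)
  plane (array([ 426. , -344.6]), array([112.6, 108.4]), 89.8)
deckT 1648 zpct [39.4 45.  50.7] mid [631.2  -7.7] (array([596.2, -16.3]), array([240.3, 117. ]), 14.8)
  plane (array([638.7,  -5.1]), array([150.2, 116.8]), 14.9)
boxT 1289 zpct [74.9 80.2 85.2] mid [610.5 104.7] (array([611.1, 105. ]), array([110.6, 109.9]), 14.6)
redT 417 zpct [ -0.9 127.9 133.7] mid [639.   -7.8] (array([664. ,  -5.8]), array([111.4, 128.6]), 0.9)
 top face 302 zpct [124.9 129.6 134.2] mid [638.3  -4.6] (array([639.4,  -5. ]), array([59.6, 58.8]), 0.6)
((639.607421875, -4.456151485443115), 31.01077651977539)
redS 855 zpct [ -2.7 100.2 129. ] mid [631.2 -21.9] (array([ 492.5, -281.7]), array([1062. ,   89.9]), 59.8)
 top face 271 zpct [123.6 127.4 131.6] mid [629.3 -17.9] (array([ 445.1, -364.6]), array([869.4,  59.8]), 61.9)
((431.7442626953125, -357.385009765625), 434.9561462402344)
```

View pics/crop.png

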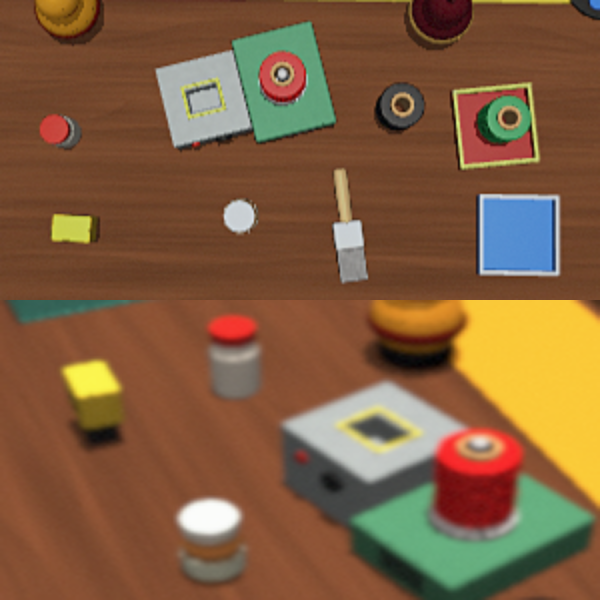

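The crop confirms the choices. The plug is the yellow block on a black prong at crop (73,228). The socket is the yellow-framed hole at (204,98). The red spool is on the spindle at (283,75), and the black and green spools are separate at (401,107) and (503,118). Depths from both views agree with the given heights: plug 75/75.6, tray floor 5.2/4.4, spool about 129/127, box 80 mm. Next I refine the plug's top face and plan the moves.

```bash
cat > plan.py <<'E'
import numpy as np,sys
from workcell import monitor
from scipy.spatial.transform import Rotation as Ro
def plan(x,y,z,yaw,n=1,start=None):
    """prints n calls' tool-frame totals (linear share of .1 m, yaw turn share of 120deg)"""
    o=monitor.observe(); p=np.array(o['position']); R=Ro.from_euler('xyz',o['tool_rot'])
    g=np.array([x,y,z]); G=Ro.from_euler('xyz',[np.pi,0,np.radians(yaw)]); dr=(R.inv()*G).as_rotvec()
    for i in range(n):
        Ri=R*Ro.from_rotvec(dr*i/n); print(i,'lin',np.round(Ri.inv().apply((g-p)/n)/.1,3),'rot',np.round(np.degrees(dr)/n/120,4))
    print('t',round(o['clock'],2),'pos',np.round(p,4),'yaw',np.round(np.degrees(o['tool_rot']),2),'F',np.round(o['force'],1),'w',round(o['grip_width'],4),round(o['finger_force'],1))
if __name__=='__main__': a=[float(v) for v in sys.argv[1:]]; plan(*a[:4],int(a[4]) if len(a)>4 else 1)
E
python3 - <<'E'
from h import *
T,S=Cam('top'),Cam('side'); t=np.load('top0.npz'); s=np.load('side0.npz')
Y=((20,100,90),(38,255,255))
q=px(mask(t['p'],*Y,(145,245,190,285))); X=T.depth(q,t['d'])
k=X[:,2]>.064; print('plug top',rect(T.plane(q[k],.075)),T.plane(q[k],.075).mean(0))
hsv=cv2.cvtColor(t['p'],cv2.COLOR_RGB2HSV); print(np.percentile(hsv[q[:,1],q[:,0],2],[10,50,90]))
k=hsv[q[:,1],q[:,0],2]>180; print('bright',k.sum(),rect(T.plane(q[k],.075)),T.plane(q[k],.075).mean(0))
# two-view: frame centre (mean of hull centre), plug top centre
def hc(m): return np.array(cv2.minAreaRect(np.float32(px(m)))[0])
a=hc(mask(t['p'],*Y,(212,180,250,215))); b=hc(mask(s['p'],*Y,(262,172,296,200))); print('socket tri',tri(T,a,S,b))
q2=px(mask(s['p'],*Y,(180,155,215,198))); h2=cv2.cvtColor(s['p'],cv2.COLOR_RGB2HSV); v=h2[q2[:,1],q2[:,0],2]; X2=S.depth(q2,s['d']); kk=(abs(X2[:,2]-.075)<.006)
print('plug side top',rect(S.plane(q2[kk],.075)),X2[kk].mean(0))
print(T.C,S.C)
E
python3 plan.py .4288 .2836 .13 87.1 4
```

```text
plug top (array([429.8, 282.5]), array([35.5, 52.5]), 0.9) [0.42997727 0.28286937 0.075     ]
[163. 207. 215.]
bright 237 (array([429.8, 283.3]), array([51.9, 33.7]), 86.5) [0.42965863 0.28339392 0.075     ]
socket tri (array([0.61035472, 0.10569164, 0.07623743]), [np.float64(0.6804181485284837), np.float64(0.6804181485285333)])
plug side top (array([425.3, 274.7]), array([58.3, 35.9]), 88.0) [0.42551372 0.27661568 0.07339244]
[ 0.47418072 -0.02508834  1.54162594] [ 0.21368778 -0.73373345  0.85452204]
0 lin [-0.774 -0.536  0.253] rot [-1.00e-04  1.00e-04  1.53e-01]
1 lin [-0.904 -0.265  0.252] rot [-1.00e-04  1.00e-04  1.53e-01]
2 lin [-0.941  0.033  0.252] rot [-1.00e-04  1.00e-04  1.53e-01]
3 lin [-0.883  0.328  0.252] rot [-1.00e-04  1.00e-04  1.53e-01]
t 0.1 pos [0.2083 0.589  0.2308] yaw [-1.7994e+02  1.0000e-02  1.6053e+02] F [-0.4 -0.1 -0.4] w 0.0853 0.0
```

apply_moves:
  linear:
    - [-0.155,-0.107,0.05]
    - [-0.31,-0.214,0.1]
    - [-0.465,-0.321,0.15]
    - [-0.62,-0.43,0.2]
    - [-0.774,-0.536,0.253]
  delta_rot:
    - [0,0,0.03]
    - [0,0,0.06]
    - [0,0,0.09]
    - [0,0,0.12]
    - [0,0,0.153]
  gripper: 1

```text
clock: 0.52
position: [0.2638, 0.5119, 0.2056]
tool_rot: [-3.141, 0.0, 2.478]
force: [0.5, -1.0, -0.1]
grip_width: 0.0856
finger_force: 0.0
```

apply_moves:
  linear:
    - [-0.18,-0.053,0.05]
    - [-0.36,-0.106,0.1]
    - [-0.54,-0.159,0.15]
    - [-0.72,-0.21,0.2]
    - [-0.904,-0.265,0.252]
  delta_rot:
    - [0,0,0.03]
    - [0,0,0.06]
    - [0,0,0.09]
    - [0,0,0.12]
    - [0,0,0.153]

```text
clock: 0.93
position: [0.3193, 0.4354, 0.1804]
tool_rot: [-3.142, 0.0, 2.156]
force: [0.2, -0.1, -0.2]
grip_width: 0.0852
finger_force: 0.0
```

apply_moves:
  linear:
    - [-0.19,0.007,0.05]
    - [-0.38,0.014,0.1]
    - [-0.56,0.02,0.15]
    - [-0.75,0.026,0.2]
    - [-0.941,0.033,0.252]
  delta_rot:
    - [0,0,0.03]
    - [0,0,0.06]
    - [0,0,0.09]
    - [0,0,0.12]
    - [0,0,0.153]

```text
clock: 1.35
position: [0.3747, 0.3587, 0.1551]
tool_rot: [3.142, -0.0, 1.834]
force: [-0.1, 0.6, 1.6]
grip_width: 0.0858
finger_force: 0.0
```

apply_moves:
  linear:
    - [-0.18,0.065,0.05]
    - [-0.36,0.13,0.1]
    - [-0.54,0.2,0.15]
    - [-0.883,0.328,0.25]
    - [-0.883,0.328,0.25]
  delta_rot:
    - [0,0,0.03]
    - [0,0,0.06]
    - [0,0,0.09]
    - [0,0,0.153]
    - [0,0,0.153]

```text
clock: 1.77
position: [0.4321, 0.2774, 0.1293]
tool_rot: [3.141, 0.003, 1.503]
force: [0.5, -1.4, 0.1]
grip_width: 0.0854
finger_force: 0.0
```

```bash
python3 plan.py .4295 .2832 .042 87 1
```

```text
0 lin [ 0.059 -0.03   0.873] rot [ 0.0004  0.0015 -0.0071]
t 1.77 pos [0.4321 0.2774 0.1293] yaw [179.95   0.18  86.14] F [ 0.5 -1.4  0.1] w 0.0854 0.0
```

apply_moves:
  linear:
    - [0,0,0]
    - [0,0,0.1]
    - [0,0,0.2]
    - [0,0,0.3]
    - [0,0,0.3]
  delta_rot:
    - [0,0,0]
    - [0,0,0]
    - [0,0,0]
    - [0,0,0]
    - [0,0,0]

```text
clock: 2.18
position: [0.4276, 0.2837, 0.0983]
tool_rot: [-3.139, 0.002, 1.521]
force: [0.1, 0.5, -0.3]
grip_width: 0.0853
finger_force: 0.0
```

```bash
python3 plan.py .4295 .2832 .042 87 1
```

```text
0 lin [-0.003  0.021  0.563] rot [-0.0011  0.0009  0.0014]
t 2.18 pos [0.4276 0.2837 0.0983] yaw [-1.7987e+02  1.0000e-01  8.7160e+01] F [ 0.1  0.5 -0.3] w 0.0853 0.0
```

apply_moves:
  linear:
    - [0,0.015,0.14]
    - [0,0.015,0.28]
    - [0,0.015,0.42]
    - [0,0.015,0.56]
    - [0,0.015,0.56]
  delta_rot:
    - [0,0,0]
    - [0,0,0]
    - [0,0,0]
    - [0,0,0]
    - [0,0,0]

```text
clock: 2.6
position: [0.4291, 0.2834, 0.0425]
tool_rot: [-3.139, 0.002, 1.521]
force: [-0.4, -1.3, -0.7]
grip_width: 0.085
finger_force: 0.0
```

apply_moves:
  linear:
    - [0,0,0]
    - [0,0,0]
    - [0,0,0]
    - [0,0,0]
    - [0,0,0]
  delta_rot:
    - [0,0,0]
    - [0,0,0]
    - [0,0,0]
    - [0,0,0]
    - [0,0,0]
  gripper: -1
  force: 60

```text
clock: 3.02
position: [0.4306, 0.2841, 0.0454]
tool_rot: [3.141, -0.001, 1.52]
force: [-1.3, -1.1, 8.2]
grip_width: 0.0354
finger_force: 58.8
```

apply_moves:
  linear:
    - [0,0,0]
    - [0,0,0]
    - [0,0,0]
    - [0,0,0]
    - [0,0,0]
  delta_rot:
    - [0,0,0]
    - [0,0,0]
    - [0,0,0]
    - [0,0,0]
    - [0,0,0]

```text
clock: 3.43
position: [0.4306, 0.2841, 0.0454]
tool_rot: [3.141, -0.001, 1.52]
force: [-1.4, -0.0, 8.0]
grip_width: 0.0352
finger_force: 58.8
```

```bash
python3 plan.py .4295 .2832 .17 87 1
```

```text
0 lin [-0.009 -0.009 -1.246] rot [ 0.0003 -0.0004  0.0008]
t 3.43 pos [0.4306 0.2841 0.0454] yaw [ 1.7996e+02 -5.0000e-02  8.7090e+01] F [-1.4 -0.   8. ] w 0.0352 58.8
```

apply_moves:
  linear:
    - [0,0,-0.2]
    - [0,0,-0.4]
    - [0,0,-0.6]
    - [0,0,-0.8]
    - [0,0,-1.0]
  delta_rot:
    - [0,0,0]
    - [0,0,0]
    - [0,0,0]
    - [0,0,0]
    - [0,0,0]

```text
clock: 3.85
position: [0.4302, 0.2837, 0.146]
tool_rot: [3.141, -0.0, 1.52]
force: [-0.5, 0.0, -0.5]
grip_width: 0.0348
finger_force: 60.3
```

apply_moves:
  linear:
    - [0,0,0]
    - [0,0,0]
    - [0,0,0]
    - [0,0,0]
    - [0,0,0]
  delta_rot:
    - [0,0,0]
    - [0,0,0]
    - [0,0,0]
    - [0,0,0]
    - [0,0,0]

```text
clock: 4.27
position: [0.43, 0.2835, 0.1438]
tool_rot: [-3.141, 0.001, 1.52]
force: [0.6, 0.2, -1.0]
grip_width: 0.0354
finger_force: 60.5
```

```bash
python3 plan.py .6107 .105 .16 104.7 3
```

```text
0 lin [-0.564  0.632 -0.054] rot [-0.0002  0.0001 -0.0489]
1 lin [-0.625  0.571 -0.054] rot [-0.0002  0.0001 -0.0489]
2 lin [-0.68   0.504 -0.054] rot [-0.0002  0.0001 -0.0489]
t 4.27 pos [0.43   0.2835 0.1438] yaw [-1.7995e+02  6.0000e-02  8.7090e+01] F [ 0.6  0.2 -1. ] w 0.0354 60.5
```

apply_moves:
  linear:
    - [-0.11,0.126,-0.01]
    - [-0.22,0.252,-0.02]
    - [-0.34,0.38,-0.03]
    - [-0.45,0.505,-0.04]
    - [-0.564,0.632,-0.054]
  delta_rot:
    - [0,0,-0.01]
    - [0,0,-0.02]
    - [0,0,-0.03]
    - [0,0,-0.04]
    - [0,0,-0.049]

```text
clock: 4.68
position: [0.4908, 0.2234, 0.1494]
tool_rot: [-3.141, 0.001, 1.624]
force: [-0.5, 0.1, -1.0]
grip_width: 0.0352
finger_force: 60.5
```

apply_moves:
  linear:
    - [-0.125,0.114,-0.01]
    - [-0.25,0.228,-0.02]
    - [-0.375,0.342,-0.03]
    - [-0.5,0.456,-0.04]
    - [-0.625,0.571,-0.054]
  delta_rot:
    - [0,0,-0.01]
    - [0,0,-0.02]
    - [0,0,-0.03]
    - [0,0,-0.04]
    - [0,0,-0.049]

```text
clock: 5.1
position: [0.5511, 0.1639, 0.1547]
tool_rot: [-3.14, 0.0, 1.726]
force: [1.0, -0.3, -1.3]
grip_width: 0.0351
finger_force: 60.5
```

apply_moves:
  linear:
    - [-0.14,0.1,-0.01]
    - [-0.28,0.2,-0.02]
    - [-0.42,0.31,-0.03]
    - [-0.56,0.41,-0.04]
    - [-0.68,0.504,-0.054]
  delta_rot:
    - [0,0,-0.01]
    - [0,0,-0.02]
    - [0,0,-0.03]
    - [0,0,-0.04]
    - [0,0,-0.048]

```text
clock: 5.52
position: [0.6114, 0.1041, 0.1599]
tool_rot: [-3.14, 0.0, 1.826]
force: [0.1, -0.5, -1.2]
grip_width: 0.0352
finger_force: 60.5
```

apply_moves:
  linear:
    - [0,0,0]
    - [0,0,0]
    - [0,0,0]
    - [0,0,0]
    - [0,0,0]
  delta_rot:
    - [0,0,0]
    - [0,0,0]
    - [0,0,0]
    - [0,0,0]
    - [0,0,0]

```text
clock: 5.93
position: [0.6106, 0.106, 0.1606]
tool_rot: [-3.141, -0.0, 1.827]
force: [1.0, -0.5, -0.5]
grip_width: 0.0355
finger_force: 60.5
```

```bash
python3 plan.py .6107 .105 .129 104.7 1
python3 - <<'E'
from h import *
import numpy as np
out=[]
for n,b in(('side',(230,100,340,230)),('top',(190,140,300,250))):
    p,d=optics.grab_frame(n); np.savez(n+'1.npz',p=p,d=d); x0,y0,x1,y1=b
    out.append(cv2.resize(p[y0:y1,x0:x1,::-1],None,fx=3.6,fy=3.6,interpolation=cv2.INTER_CUBIC)[:396,:396])
cv2.imwrite('pics/a1.png',np.hstack(out))
E
```

```text
0 lin [-0.01  -0.002  0.316] rot [-0.0002 -0.0001 -0.0004]
t 5.93 pos [0.6106 0.106  0.1606] yaw [-1.7998e+02 -1.0000e-02  1.0465e+02] F [ 1.  -0.5 -0.5] w 0.0355 60.5
```

View pics/a1.png

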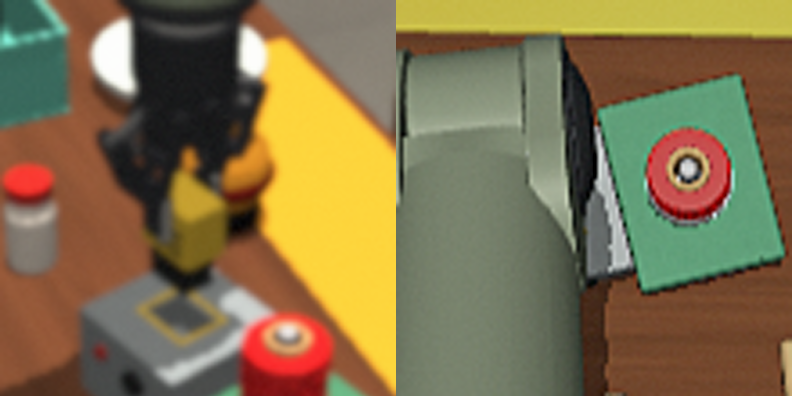

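The plug hangs upright over the socket: prong at crop (182,272), socket mouth at (182,315). I descend in steps and watch the force.

apply_moves:
  linear:
    - [0,0,0.08]
    - [0,0,0.16]
    - [0,0,0.24]
    - [0,0,0.3]
    - [0,0,0.3]
  delta_rot:
    - [0,0,0]
    - [0,0,0]
    - [0,0,0]
    - [0,0,0]
    - [0,0,0]

```text
clock: 6.45
position: [0.6102, 0.1052, 0.1289]
tool_rot: [-3.139, 0.0, 1.826]
force: [-1.0, -0.2, -2.2]
grip_width: 0.0349
finger_force: 60.5
```

apply_moves:
  linear:
    - [0,0,0.02]
    - [0,0,0.04]
    - [0,0,0.06]
    - [0,0,0.08]
    - [0,0,0.08]
  delta_rot:
    - [0,0,0]
    - [0,0,0]
    - [0,0,0]
    - [0,0,0]
    - [0,0,0]

```text
clock: 6.87
position: [0.611, 0.1053, 0.1225]
tool_rot: [-3.141, -0.0, 1.826]
force: [0.3, 0.3, -0.7]
grip_width: 0.0351
finger_force: 60.5
```

```bash
python3 plan.py .6107 .105 .0954 104.7 1; python3 -c "
from workcell import monitor;print(monitor.observe()['moment'])"
```

```text
0 lin [-0.002 -0.003  0.271] rot [-0.0001 -0.     -0.0008]
t 6.87 pos [0.611  0.1053 0.1225] yaw [-179.99   -0.    104.61] F [ 0.3  0.3 -0.7] w 0.0351 60.5
[0.00870169 0.05331817 0.03448753]
```

apply_moves:
  linear:
    - [0,0,0.02]
    - [0,0,0.05]
    - [0,0,0.07]
    - [0,0,0.1]
    - [0,0,0.1]
  delta_rot:
    - [0,0,0]
    - [0,0,0]
    - [0,0,0]
    - [0,0,0]
    - [0,0,0]

```text
clock: 7.28
position: [0.6108, 0.1053, 0.1121]
tool_rot: [-3.141, 0.0, 1.826]
force: [0.2, -0.2, -2.0]
grip_width: 0.0351
finger_force: 60.5
```

apply_moves:
  linear:
    - [0,0,0.03]
    - [0,0,0.06]
    - [0,0,0.09]
    - [0,0,0.12]
    - [0,0,0.12]
  delta_rot:
    - [0,0,0]
    - [0,0,0]
    - [0,0,0]
    - [0,0,0]
    - [0,0,0]

```text
clock: 7.7
position: [0.6107, 0.1053, 0.1001]
tool_rot: [-3.141, -0.0, 1.826]
force: [-0.3, 0.6, -0.7]
grip_width: 0.0351
finger_force: 60.5
```

apply_moves:
  linear:
    - [0,0,0.02]
    - [0,0,0.04]
    - [0,0,0.06]
    - [0,0,0.08]
    - [0,0,0.08]
  delta_rot:
    - [0,0,0]
    - [0,0,0]
    - [0,0,0]
    - [0,0,0]
    - [0,0,0]

```text
clock: 8.12
position: [0.612, 0.1054, 0.096]
tool_rot: [3.139, -0.001, 1.826]
force: [-17.0, -1.4, 52.3]
grip_width: 0.035
finger_force: 67.5
```

Seated: the stop was felt at TCP z = 0.096, where 0.0954 was predicted. I relax the push, release and rise.

apply_moves:
  linear:
    - [0,0,-0.02]
    - [0,0,-0.03]
    - [0,0,-0.03]
    - [0,0,-0.03]
    - [0,0,-0.03]
  delta_rot:
    - [0,0,0]
    - [0,0,0]
    - [0,0,0]
    - [0,0,0]
    - [0,0,0]

```text
clock: 8.53
position: [0.6113, 0.1054, 0.0961]
tool_rot: [3.141, -0.0, 1.826]
force: [-3.4, 0.0, 10.4]
grip_width: 0.0348
finger_force: 62.4
```

apply_moves:
  linear:
    - [0,0,0]
    - [0,0,0]
    - [0,0,0]
    - [0,0,0]
    - [0,0,0]
  delta_rot:
    - [0,0,0]
    - [0,0,0]
    - [0,0,0]
    - [0,0,0]
    - [0,0,0]
  gripper: 1

```text
clock: 8.95
position: [0.611, 0.1053, 0.0957]
tool_rot: [-3.141, 0.0, 1.826]
force: [0.2, 0.0, 0.2]
grip_width: 0.0852
finger_force: 0.0
```

apply_moves:
  linear:
    - [0,0,-0.1]
    - [0,0,-0.3]
    - [0,0,-0.5]
    - [0,0,-0.7]
    - [0,0,-0.9]
  delta_rot:
    - [0,0,0]
    - [0,0,0]
    - [0,0,0]
    - [0,0,0]
    - [0,0,0]

```text
clock: 9.37
position: [0.6111, 0.1052, 0.1875]
tool_rot: [3.141, 0.0, 1.826]
force: [-0.4, 0.3, 0.4]
grip_width: 0.0849
finger_force: 0.0
```

```bash
python3 plan.py .6394 -.0048 .2 104.7 2
```

```text
0 lin [-0.568 -0.001 -0.062] rot [ 0.0001  0.     -0.0004]
1 lin [-0.568 -0.002 -0.062] rot [ 0.0001  0.     -0.0004]
t 9.37 pos [0.6111 0.1052 0.1875] yaw [179.98   0.   104.6 ] F [-0.4  0.3  0.4] w 0.0849 0.0
```

Run:
```python
from h import *
p,d=optics.grab_frame('side'); np.savez('side2.npz',p=p,d=d)
cv2.imwrite('pics/a2.png',cv2.resize(p[100:250,220:370,::-1],None,fx=4,fy=4,interpolation=cv2.INTER_CUBIC))
```

```text
(no output)
```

View pics/a2.png

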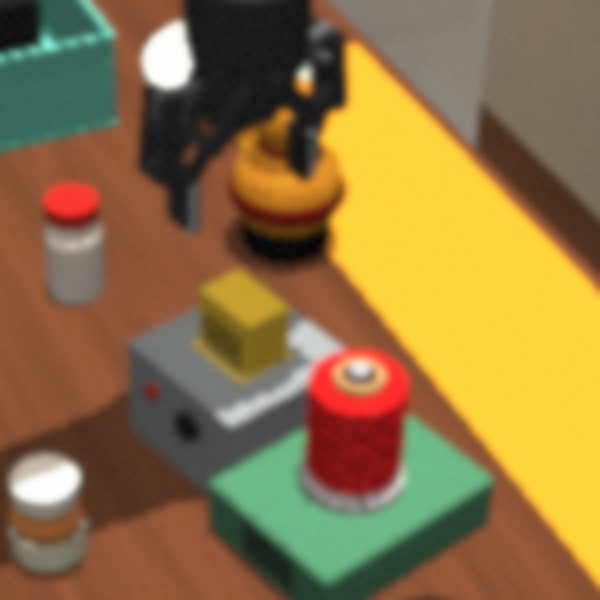

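The plug is home: its yellow head sits flush on the box, at about (243,325) in the crop. Next is the red spool at (357,430). Winder geometry from the socket and the measured circle agree on (0.6395, -0.0043).

apply_moves:
  linear:
    - [-0.2,0,0]
    - [-0.4,0,0]
    - [-0.6,0,0]
    - [-0.8,0,0]
    - [-1.0,0,0]
  delta_rot:
    - [0,0,0]
    - [0,0,0]
    - [0,0,0]
    - [0,0,0]
    - [0,0,0]

```text
clock: 9.83
position: [0.6366, 0.0076, 0.1865]
tool_rot: [3.141, 0.0, 1.826]
force: [-0.3, 0.2, -0.7]
grip_width: 0.0854
finger_force: 0.0
```

apply_moves:
  linear:
    - [-0.08,0,0]
    - [-0.13,0,0]
    - [-0.13,0,0]
    - [-0.13,0,0]
    - [-0.13,0,0]
  delta_rot:
    - [0,0,0]
    - [0,0,0]
    - [0,0,0]
    - [0,0,0]
    - [0,0,0]

```text
clock: 10.25
position: [0.6395, -0.0026, 0.1858]
tool_rot: [3.142, -0.001, 1.827]
force: [-0.8, -0.1, -0.2]
grip_width: 0.0851
finger_force: 0.0
```

```bash
python3 plan.py .6395 -.0043 .085 104.7 1
```

```text
0 lin [-0.017 -0.004  1.008] rot [ 0.     -0.0003 -0.0001]
t 10.25 pos [ 0.6395 -0.0026  0.1858] yaw [ 1.8000e+02 -3.0000e-02  1.0469e+02] F [-0.8 -0.1 -0.2] w 0.0851 0.0
```

apply_moves:
  linear:
    - [-0.015,0,0.2]
    - [-0.015,0,0.4]
    - [-0.015,0,0.6]
    - [-0.015,0,0.8]
    - [-0.015,0,1.0]
  delta_rot:
    - [0,0,0]
    - [0,0,0]
    - [0,0,0]
    - [0,0,0]
    - [0,0,0]

```text
clock: 10.67
position: [0.6398, -0.0042, 0.085]
tool_rot: [3.141, -0.0, 1.827]
force: [1.2, 0.5, -0.2]
grip_width: 0.0853
finger_force: 0.0
```

apply_moves:
  linear:
    - [0,0,0]
    - [0,0,0]
    - [0,0,0]
    - [0,0,0]
    - [0,0,0]
  delta_rot:
    - [0,0,0]
    - [0,0,0]
    - [0,0,0]
    - [0,0,0]
    - [0,0,0]

```text
clock: 11.08
position: [0.6406, -0.0053, 0.0871]
tool_rot: [3.14, 0.0, 1.826]
force: [0.2, -0.0, -0.3]
grip_width: 0.0858
finger_force: 0.0
```

apply_moves:
  linear:
    - [0,0,0]
    - [0,0,0]
    - [0,0,0]
    - [0,0,0]
    - [0,0,0]
  delta_rot:
    - [0,0,0]
    - [0,0,0]
    - [0,0,0]
    - [0,0,0]
    - [0,0,0]
  gripper: -1
  force: 60

```text
clock: 11.5
position: [0.6402, -0.0055, 0.0866]
tool_rot: [3.141, -0.0, 1.826]
force: [-3.6, 0.2, 10.1]
grip_width: 0.0607
finger_force: 63.8
```

apply_moves:
  linear:
    - [0,0,0]
    - [0,0,0]
    - [0,0,0]
    - [0,0,0]
    - [0,0,0]
  delta_rot:
    - [0,0,0]
    - [0,0,0]
    - [0,0,0]
    - [0,0,0]
    - [0,0,0]

```text
clock: 11.92
position: [0.6402, -0.0054, 0.0867]
tool_rot: [3.141, -0.0, 1.826]
force: [-3.8, 1.1, 10.9]
grip_width: 0.0605
finger_force: 63.8
```

apply_moves:
  linear:
    - [0,0,-0.1]
    - [0,0,-0.3]
    - [0,0,-0.5]
    - [0,0,-0.7]
    - [0,0,-0.9]
  delta_rot:
    - [0,0,0]
    - [0,0,0]
    - [0,0,0]
    - [0,0,0]
    - [0,0,0]

```text
clock: 12.33
position: [0.6398, -0.0056, 0.1773]
tool_rot: [-3.141, 0.0, 1.826]
force: [0.2, 0.7, -2.1]
grip_width: 0.0605
finger_force: 65.5
```

apply_moves:
  linear:
    - [0,0,-0.1]
    - [0,0,-0.2]
    - [0,0,-0.3]
    - [0,0,-0.3]
    - [0,0,-0.3]
  delta_rot:
    - [0,0,0]
    - [0,0,0]
    - [0,0,0]
    - [0,0,0]
    - [0,0,0]

```text
clock: 12.75
position: [0.6399, -0.0055, 0.2056]
tool_rot: [-3.141, -0.0, 1.826]
force: [-0.2, 0.2, -1.8]
grip_width: 0.0606
finger_force: 65.7
```

```bash
python3 plan.py .427 -.3425 .2 80 5
python3 - <<'E'
from h import *
out=[]
for n,b in(('side',(250,100,400,250)),('top',(190,130,340,280))):
    p,d=optics.grab_frame(n); x0,y0,x1,y1=b
    out.append(cv2.resize(p[y0:y1,x0:x1,::-1],(400,400),interpolation=cv2.INTER_CUBIC))
cv2.imwrite('pics/a3.png',np.hstack(out))
T,S=Cam('top'),Cam('side'); t=np.load('top0.npz'); s=np.load('side0.npz')
# tray centre from the white rim/inner floor in both views, plane at floor height
for c,f,roi in((T,t,(360,240,420,295)),(S,s,(245,320,340,410))):
    q=px(mask(f['p'],(0,0,150),(179,50,255),roi)); X=c.depth(q,f['d']); print('rim',rect(c.plane(q,.022)),np.median(X[:,2]))
E
```

```text
0 lin [-0.545 -0.582  0.011] rot [-0.    -0.     0.041]
1 lin [-0.593 -0.533  0.011] rot [-0.    -0.     0.041]
2 lin [-0.636 -0.48   0.011] rot [-0.    -0.     0.041]
3 lin [-0.675 -0.424  0.011] rot [-0.    -0.     0.041]
4 lin [-0.709 -0.364  0.011] rot [-0.    -0.     0.041]
t 12.75 pos [ 0.6399 -0.0055  0.2056] yaw [-179.99   -0.    104.61] F [-0.2  0.2 -1.8] w 0.0606 65.7
rim (array([ 428.7, -342.5]), array([113.7, 110.3]), 0.1) 0.02165278103335766
rim (array([ 426.6, -344.1]), array([115.5, 116.1]), 0.2) 0.021115069628192096
```

View pics/a3.png

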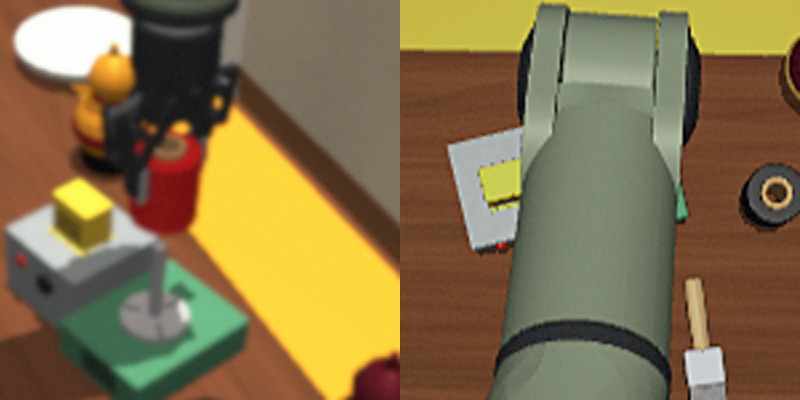

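The spool is off the spindle, upright in the fingers at (165,180) in the crop, and the plug is still home at (83,215). I move over to the tray at (0.4275, -0.343), where both views agree.

apply_moves:
  linear:
    - [-0.09,-0.1,0]
    - [-0.2,-0.21,0]
    - [-0.32,-0.34,0]
    - [-0.43,-0.46,0]
    - [-0.545,-0.582,0]
  delta_rot:
    - [0,0,0.008]
    - [0,0,0.016]
    - [0,0,0.025]
    - [0,0,0.033]
    - [0,0,0.041]

```text
clock: 13.27
position: [0.5961, -0.075, 0.2058]
tool_rot: [-3.141, 0.0, 1.737]
force: [-0.4, -0.3, -2.4]
grip_width: 0.0603
finger_force: 65.7
```

apply_moves:
  linear:
    - [-0.12,-0.107,0]
    - [-0.24,-0.214,0]
    - [-0.36,-0.32,0]
    - [-0.48,-0.427,0]
    - [-0.593,-0.533,0]
  delta_rot:
    - [0,0,0.008]
    - [0,0,0.016]
    - [0,0,0.025]
    - [0,0,0.033]
    - [0,0,0.041]

```text
clock: 13.68
position: [0.554, -0.1418, 0.2059]
tool_rot: [3.141, 0.0, 1.652]
force: [0.1, 1.1, -4.0]
grip_width: 0.0602
finger_force: 65.7
```

apply_moves:
  linear:
    - [-0.127,-0.096,0]
    - [-0.254,-0.192,0]
    - [-0.38,-0.288,0]
    - [-0.51,-0.384,0]
    - [-0.636,-0.48,0]
  delta_rot:
    - [0,0,0.008]
    - [0,0,0.016]
    - [0,0,0.025]
    - [0,0,0.033]
    - [0,0,0.041]

```text
clock: 14.1
position: [0.5114, -0.2091, 0.2058]
tool_rot: [3.142, 0.0, 1.566]
force: [0.1, -0.6, -2.1]
grip_width: 0.0605
finger_force: 65.7
```

apply_moves:
  linear:
    - [-0.135,-0.085,0]
    - [-0.27,-0.17,0]
    - [-0.4,-0.254,0]
    - [-0.54,-0.34,0]
    - [-0.675,-0.424,0]
  delta_rot:
    - [0,0,0.008]
    - [0,0,0.016]
    - [0,0,0.025]
    - [0,0,0.033]
    - [0,0,0.041]

```text
clock: 14.52
position: [0.4688, -0.2765, 0.2058]
tool_rot: [3.142, 0.0, 1.481]
force: [-0.5, -0.8, -2.9]
grip_width: 0.0605
finger_force: 65.7
```

apply_moves:
  linear:
    - [-0.14,-0.073,0]
    - [-0.28,-0.146,0]
    - [-0.43,-0.22,0]
    - [-0.58,-0.3,0]
    - [-0.709,-0.364,0]
  delta_rot:
    - [0,0,0.008]
    - [0,0,0.016]
    - [0,0,0.025]
    - [0,0,0.033]
    - [0,0,0.041]

```text
clock: 14.93
position: [0.426, -0.3441, 0.2058]
tool_rot: [-3.141, 0.0, 1.394]
force: [-0.2, 0.5, -2.4]
grip_width: 0.0604
finger_force: 65.7
```

apply_moves:
  linear:
    - [0,0,0]
    - [0,0,0]
    - [0,0,0]
    - [0,0,0]
    - [0,0,0]
  delta_rot:
    - [0,0,0]
    - [0,0,0]
    - [0,0,0]
    - [0,0,0]
    - [0,0,0]

```text
clock: 15.35
position: [0.4276, -0.342, 0.2058]
tool_rot: [3.142, -0.0, 1.398]
force: [0.2, -0.0, -2.5]
grip_width: 0.0603
finger_force: 65.7
```

```bash
python3 plan.py .4275 -.343 .0407 80 2
```

```text
0 lin [-0.005  0.     0.825] rot [ 0.     -0.0001  0.0003]
1 lin [-0.005  0.     0.825] rot [ 0.     -0.0001  0.0003]
t 15.35 pos [ 0.4276 -0.342   0.2058] yaw [ 1.800e+02 -1.000e-02  8.007e+01] F [ 0.2 -0.  -2.5] w 0.0603 65.7
```

Down 150 mm, leaving about 15 mm, then slowly to the floor.

apply_moves:
  linear:
    - [0,0,0.15]
    - [0,0,0.3]
    - [0,0,0.5]
    - [0,0,0.7]
    - [0,0,0.9]
  delta_rot:
    - [0,0,0]
    - [0,0,0]
    - [0,0,0]
    - [0,0,0]
    - [0,0,0]

```text
clock: 15.77
position: [0.4276, -0.3421, 0.115]
tool_rot: [3.141, 0.0, 1.397]
force: [0.6, 0.8, -1.9]
grip_width: 0.0606
finger_force: 65.8
```

apply_moves:
  linear:
    - [0,0,0.15]
    - [0,0,0.3]
    - [0,0,0.45]
    - [0,0,0.6]
    - [0,0,0.6]
  delta_rot:
    - [0,0,0]
    - [0,0,0]
    - [0,0,0]
    - [0,0,0]
    - [0,0,0]

```text
clock: 16.18
position: [0.4266, -0.3413, 0.0536]
tool_rot: [-3.139, -0.001, 1.397]
force: [-1.0, 2.4, -2.8]
grip_width: 0.0602
finger_force: 65.8
```

apply_moves:
  linear:
    - [0,0,0.03]
    - [0,0,0.06]
    - [0,0,0.09]
    - [0,0,0.12]
    - [0,0,0.12]
  delta_rot:
    - [0,0,0]
    - [0,0,0]
    - [0,0,0]
    - [0,0,0]
    - [0,0,0]

```text
clock: 16.6
position: [0.4272, -0.3424, 0.0437]
tool_rot: [3.142, -0.0, 1.397]
force: [-0.5, -0.4, -3.9]
grip_width: 0.0603
finger_force: 65.8
```

apply_moves:
  linear:
    - [0,0,0.01]
    - [0,0,0.02]
    - [0,0,0.03]
    - [0,0,0.03]
    - [0,0,0.03]
  delta_rot:
    - [0,0,0]
    - [0,0,0]
    - [0,0,0]
    - [0,0,0]
    - [0,0,0]

```text
clock: 17.02
position: [0.4272, -0.3425, 0.0408]
tool_rot: [-3.142, 0.0, 1.396]
force: [0.3, -0.4, -1.6]
grip_width: 0.0606
finger_force: 66.0
```

apply_moves:
  linear:
    - [0,0,0.005]
    - [0,0,0.01]
    - [0,0,0.015]
    - [0,0,0.015]
    - [0,0,0.015]
  delta_rot:
    - [0,0,0]
    - [0,0,0]
    - [0,0,0]
    - [0,0,0]
    - [0,0,0]

```text
clock: 17.43
position: [0.4272, -0.3426, 0.0406]
tool_rot: [3.141, -0.0, 1.396]
force: [-6.6, 6.3, 28.2]
grip_width: 0.0609
finger_force: 68.9
```

Floor contact (28 N) at TCP z = 0.0406, as predicted. I ease off 1 mm, open and withdraw.

apply_moves:
  linear:
    - [0,0,-0.01]
    - [0,0,-0.01]
    - [0,0,-0.01]
    - [0,0,-0.01]
    - [0,0,-0.01]
  delta_rot:
    - [0,0,0]
    - [0,0,0]
    - [0,0,0]
    - [0,0,0]
    - [0,0,0]

```text
clock: 17.85
position: [0.4273, -0.3426, 0.0406]
tool_rot: [3.141, 0.0, 1.396]
force: [-3.1, 1.6, 9.4]
grip_width: 0.0605
finger_force: 67.1
```

apply_moves:
  linear:
    - [0,0,0]
    - [0,0,0]
    - [0,0,0]
    - [0,0,0]
    - [0,0,0]
  delta_rot:
    - [0,0,0]
    - [0,0,0]
    - [0,0,0]
    - [0,0,0]
    - [0,0,0]
  gripper: 1

```text
clock: 18.27
position: [0.4272, -0.3425, 0.0402]
tool_rot: [-3.142, 0.0, 1.396]
force: [0.7, -0.6, -0.1]
grip_width: 0.0855
finger_force: 0.0
```

apply_moves:
  linear:
    - [0,0,0]
    - [0,0,0]
    - [0,0,-0.1]
    - [0,0,-0.25]
    - [0,0,-0.4]
  delta_rot:
    - [0,0,0]
    - [0,0,0]
    - [0,0,0]
    - [0,0,0]
    - [0,0,0]

```text
clock: 18.68
position: [0.4269, -0.3425, 0.0812]
tool_rot: [-3.141, -0.0, 1.396]
force: [0.4, 0.1, 0.3]
grip_width: 0.0853
finger_force: 0.0
```

apply_moves:
  linear:
    - [0,0,-0.2]
    - [0,0,-0.4]
    - [0,0,-0.6]
    - [0,0,-0.8]
    - [0,0,-1.0]
  delta_rot:
    - [0,0,0]
    - [0,0,0]
    - [0,0,0]
    - [0,0,0]
    - [0,0,0]

```text
clock: 19.1
position: [0.427, -0.3425, 0.1821]
tool_rot: [3.141, 0.0, 1.396]
force: [0.3, 1.5, 0.6]
grip_width: 0.0856
finger_force: 0.0
```

apply_moves:
  linear:
    - [0,0,0]
    - [0,0,0]
    - [0,0,0]
    - [0,0,0]
    - [0,0,0]
  delta_rot:
    - [0,0,0]
    - [0,0,0]
    - [0,0,0]
    - [0,0,0]
    - [0,0,0]

```text
clock: 19.52
position: [0.4269, -0.3423, 0.1797]
tool_rot: [-3.14, -0.0, 1.396]
force: [-0.5, -0.6, -0.2]
grip_width: 0.0854
finger_force: 0.0
```

Run:
```python
from h import *
p,d=optics.grab_frame('side'); cv2.imwrite('pics/a4.png',p[:,:,::-1])
```

```text
(no output)
```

View pics/a4.png

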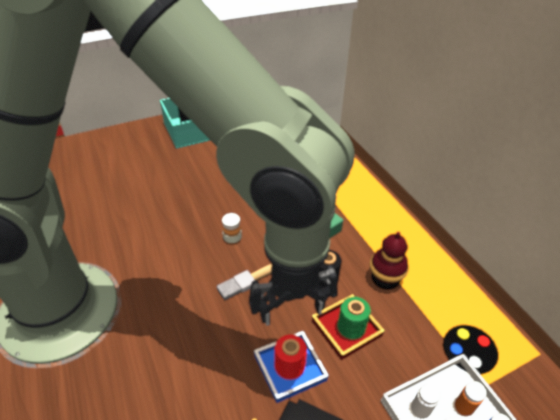

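The red spool stands upright in the blue tray at (291,358), clear of the fingers. The green spool, brush, paint jar and crimson gourd are where they started. The plug was last seen home after the lift.

```bash
python3 -c "
from workcell import workorder;print(workorder.job_done())"
```

```text
the job is handed in; nothing more can be done
None
```

I handed the job in: the plug is pushed home in the socket and the red spool stands upright on the blue tray's floor; the plug, white jar and yellow gourd were hidden in the last picture, and no verdict came back.

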